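# Spot check on the slide-drying plate

### The job

First squeeze the sprung logger clip open, take it off the stand and let it grip the upright front lip of the slide-drying plate, pushed well down over the lip. Then take the contact probe with the wide sprung foot (not the needle probe beside it) out of the stand and press its foot lightly on the engraved ring of the sloping plate, square to the plate, until the sprung tip is about half pressed in. Finish while still holding the probe there; the clip stays on the lip, and the needle probe and the other things stay as they stand.

Things in the scene. Friction and masses are not known exactly. Their poses are not given: they have to be found in the camera images.
- warmer: slide-drying plate: white wedge-shaped unit 200 mm wide (y), 167 mm deep (x), fixed. Origin: centre of its underside. Its low front (-x) is a steel sheet with a small dark display, rising past the plate as an upright lip. The aluminium top plate (162 mm up the slope x 190 mm) slopes down to the front by 0.26 rad; rails 3.5 mm high run along its sides
- lip (a point): middle of the top edge of the upright front lip, 56 mm above the trolley. The lip is 3 mm thick (x of the warmer), 200 mm long (y) and stands about 18 mm above the plate just behind it; in front it is free down to 12 mm above the trolley. Same axes as the warmer
- spot (a point): centre of the engraved ring (dark line, 20 mm outer diameter, with a dot in the middle) on the sloping plate. Origin on the plate's surface; z is the outward normal of the plate (leaning 0.26 rad from vertical, towards the front), x points up the slope
- rack: aluminium instrument stand, fixed: a sheet bridge 70 mm (x) x 170 mm (y), top face 75 mm above the trolley. Origin: centre of its underside, on the trolley. Two 22 mm holes at x = 0, y = +53 mm and y = 0 hold the two probes (either way round); near y = -55 mm an upturned tab, 3 mm thick (x), 46 mm long (y), 15 mm high, carries the clip
- clip: sprung clip, 78 mm high, 22 mm wide (y), jaws down, handles up; a white logger pod (11 x 30 x 24 mm) with dark window sits outside its front (-x) jaw, 5 to 28 mm above the tips. Origin: midway between the jaw tips, z up; the frame belongs to the front half. Hinge along y, 32 mm above the tips. At the start the tips stand on the stand's top face, the tab between the jaws
- clip_jaw (a joint): opening of the clip, sprung shut: 0 gripping a 3 mm sheet, -0.09 shut on nothing, 0.32 rad fully squeezed. Squeeze the handles along the clip's x, best 60 mm above the tips: 27 mm wide there while gripping; 18 mm and parallel when fully squeezed (8 N), when each half has swung 0.16 rad about the hinge and the jaw tips stand about 13 mm apart, evenly about the handles' middle
- probe: contact probe: rectangular grey handle 26 mm (x) x 34 mm (y) x 95 mm high, dark display low on its -x face, steel sleeve below and a sprung stem with a copper foot 12 mm in diameter. Origin: centre of the handle's lower end, resting on the stand; z up the handle. Foot's underside 57 mm below it when the tip is out. Grip across x about 68 mm above the origin. 0.12 kg
- probe_tip (a joint): how far the sprung tip is pressed in: 0 out, 0.010 m fully in. Takes 0.75 N to start and 250 N/m after that: 2 N at half way
- foot (a point): centre of the underside of the probe's copper foot; same axes as the probe
- needle_probe: the other probe, to be left alone: round grey handle 20 mm in diameter, 90 mm high, with a thin needle below. Origin: centre of the handle's lower end, which rests on the stand
- timer: bench timer 62 x 66 x 21 mm with three keys, at the front right; bystander, origin at the centre of its underside
- dropper: brown dropper bottle, 38 mm diameter, 103 mm high, at the back right; bystander, origin at the centre of its underside
- coverslips: coverslip box 52 x 52 x 23 mm, at the left; bystander, origin at the centre of its underside
There are look-alikes about, which are no part of the job. Leave any green or yellow look-alike of the probe alone.

How it is judged:
On the way, in this order (a step that is already met when the one before it is completed fails the run):
1. the clip grips the front lip and is let go (x of clip in the frame of lip between -0.006 and 0.006 m and y of clip in the frame of lip between -0.095 and 0.095 m and z of clip in the frame of lip between -0.02 and -0.005 m and value of joint clip_jaw between -0.05 and 0.08 rad and contact force between clip and the fingers below 0.1 N and linear speed of clip below 0.02 m/s), for 0.3 s.
2. the contact probe is drawn out of the stand by the gripper (height (world z) of foot above 0.08 m and contact force between probe and the fingers above 2 N and contact force between probe and rack below 0.1 N), for 0.1 s.
At the end, for the whole second after the job is handed in: Clip shut on the lip, tips 5-20 mm below its top edge, upright within 0.2 rad, still, untouched. Gripper holds the probe still: foot within 8 mm of the ring's centre, within 0.13 rad of the plate's normal, tip in 2-8.5 mm, 0.5-6 N; the robot does not lean on the plate (all of step 1 and angle between clip's own z axis and vertical below 0.2 rad and contact force between clip and the arm below 0.1 N and contact force between clip and probe below 0.1 N and distance between foot and spot below 0.008 m and angle between the z axis of probe and the z axis of spot, either way round below 0.13 rad and value of joint probe_tip between 0.002 and 0.0085 m and contact force between probe and warmer between 0.5 and 6 N and contact force between probe and the fingers above 2 N and contact force between the arm and warmer below 0.5 N and linear speed of probe below 0.01 m/s); the arm keeps its last pose, push and grip.
It fails at once if the probe is pushed hard (over 15 N) on the plate (contact force between probe and warmer above 15 N).
It fails at once if the needle probe is moved by more than 30 mm (distance of needle_probe from where it was at the start of the episode above 0.03 m).
It fails at once if the timer, dropper bottle or coverslip box is moved by more than 30 mm (distance of any of timer, dropper, coverslips from where it was at the start of the episode above 0.03 m).
It also fails if it takes over 51 s, if anything falls off the work surface, if the arm or the gripper's body presses on something with over 40 N, if the wrist force passes 120 N, or if a joint passes its speed limit or range.

### The arm

A 6-joint arm with a two-finger parallel gripper is mounted at the origin on a cart in front of the work surface, level with it; the furniture and walls round the work are solid. World frame = base frame: x ahead of the robot, y to its left, z up, the work surface at z = 0. Lengths are in m, angles in rad, forces in N, time in s.
With the tool pointing down it reaches from about 0.325 to 1 m from the base axis. Payload 5.1 kg.
Tool frame: the origin (TCP) lies at the very end of the fingers, on their centre line; the grasp point (between the pads) lies 19 mm behind it; z points along the fingers, y is the direction in which the jaws open and shut (so a half turn about z gives the same grasp; the last joint's range is limited). The gripper opens to 85 mm and grips with 20 to 120 N. Pads are 22 mm wide; open, the fingers measure 114 mm over their backs; the gripper's body (76 mm by 85 mm) begins 54 mm behind the grasp point. The pads swing forward as they close: fully open they stand 13 mm farther back than shut.
Start: joints at [-1.392, 0.124, 1.65, -0, 1.367, -0.083], TCP at [0.168, -0.628, 0.231] pointing down, gripper open.
Joint ranges: [-2.61, 2.61], [-1.02, 2.33], [0.03, 2.71], [-1.35, 4.49], [0.32, 2.68], [-2.91, 2.91]. Speed limits (rad/s): [2.57, 2.57, 3.14, 3.14, 3.14, 3.14].

### API

Orientations are given as a rotation vector (axis times angle).
In Python, from plant import r gives the robot as it stands.
- The arm moves only by the tool step_arm, never from a script. Its argument "commands" is a list of rows, each a list of 7 numbers: the turn, a rotation vector about the tool's x, y, z in rad, then the shift along the tool's x, y, z in mm, then the opening, from -1 (shut) to 1 (fully open). In form: [[wx, wy, wz, dx, dy, dz, claw], ...]. A call has exactly 8 rows; each row shifts and turns the commanded pose from where the row before left it, along the tool's axes as they then stand; what a row does not reach is not made up. A row lasts 1/12 s, in which the tool goes at most 41.7 mm and 7.16 degrees, less where a joint would pass 70% of its speed; a pose out of reach is approached as far as the arm can. A call with a gripper value outside its range is refused whole. The fingers move at their own pace and stop on an object; "force" is the grip in N (left out, the last holds). Time passes only in rows, so rows that do not move let the fingers close, or fill a call up. It gives the time, the measured TCP pose, the force and the opening at its end, in the units of the state.
- r.get_state(): the state, without advancing time (a new reading comes with each control period).
- r.camera(name): name is "side" or "top"; returns a dict with "color" (384x512x3 uint8, red, green, blue), "range_z" (384x512 float32, m along the optical axis (not along the pixel's ray), 0 where there is no reading), "fx", "fy", "cx", "cy" (pixels), "rvec" (rotation vector, rad) and "tvec" (3), from world to camera coordinates, as OpenCV has them. Camera axes: x right, y down, z forward; pixel columns grow to the right and rows downward; lengths in m; the calibration is good to about 2 mm. A picture is of the moment at which its call begins.
- r.job_done(): hands the job in, once; it reports no verdict.
Trained networks look in a picture, given as the dict that the camera call returned (one of the last four; its "shot" number tells which), for a name from the list of things; names that differ only in an ending like _2 or _b are one class to them, and where a whole thing is asked for, a point or a joint stands for the part that bears it (a point fixed in the world has none). Each returns a list of dicts, best first, with "conf" (0 to 1); they miss things now and then, are a little off and sometimes report something else, mostly with a low value. They report only what shows in the picture. A call takes as long as a camera call. They do not tell look-alikes from the thing itself.
- r.recognise(picture, query): "extent" ([left, top, width, height] in pixels, round what is visible of it).
The state is a dict: "time_s": time; "joint_positions": joint angles; "dq": joint speeds; "tau": joint torques, N m; "tcp_pos": TCP position; "tcp_rot": TCP orientation; "force": force on the tool from outside, world axes, zero at the start; "ft_torque": the same for the moment, N m; "width": finger opening in m.
Only numpy, scipy, OpenCV 4.12 (cv2) and the standard library are available. Lean on these libraries where they do the work, as an engineer would, in place of code of your own. Each camera call takes 0.05 s, during which the arm holds its last target.

## Working session

There is one attempt and no reset: what is moved stays moved. The work goes in short steps, Python scripts to look and compute and a tool call to move; the robot and the scene stay as the last step left them, time stands still between calls to the robot, and variables do not carry over. Pictures are saved under pics/ and viewed, and the job is handed in when it is done.

Besides the shell and the picture viewer there is one more tool, called as name(argument=value, ...), one argument or row to a line, values as JSON. step_arm: Moves the arm, as the interface text tells. Its arguments: {"type":"object","properties":{"commands":{"type":"array","items":{"type":"array","items":{"type":"number"}}},"force":{"type":"number"}},"required":["commands"]}

```bash
ls; mkdir -p pics
cat > h.py <<'E'
import numpy as np, cv2
from scipy.spatial.transform import Rotation as R
from plant import r
def cloud(p):
    Z=p["range_z"]; h,w=Z.shape
    u,v=np.meshgrid(np.arange(w),np.arange(h))
    X=np.stack([(u-p["cx"])/p["fx"]*Z,(v-p["cy"])/p["fy"]*Z,Z],-1)
    Rm=cv2.Rodrigues(np.array(p["rvec"],float))[0]
    W=(X-np.array(p["tvec"]))@Rm
    W[Z<=0]=np.nan
    return W
def proj(p,P):
    K=np.array([[p["fx"],0,p["cx"]],[0,p["fy"],p["cy"]],[0,0,1.]])
    return cv2.projectPoints(np.atleast_2d(np.array(P,float)),np.array(p["rvec"],float),np.array(p["tvec"],float),K,None)[0][:,0]
def save(p,n,box=None,s=1):
    im=cv2.cvtColor(p["color"],cv2.COLOR_RGB2BGR)
    if box: x,y,w,h=box; im=im[y:y+h,x:x+w]
    cv2.imwrite("pics/"+n,cv2.resize(im,None,fx=s,fy=s,interpolation=cv2.INTER_CUBIC))
E
python3 - <<'E'
from h import *
import pickle
for n in ["side","top"]:
    p=r.camera(n); save(p,n+"0.png",s=1.5); pickle.dump(p,open(n+"0.pkl","wb"))
    Rm=cv2.Rodrigues(np.array(p["rvec"],float))[0]
    print(n,"cam at",-Rm.T@np.array(p["tvec"]),"fwd",Rm[2],p["fx"])
    for q in ["warmer","rack","clip","probe","needle_probe","timer","dropper","coverslips"]:
        print(q,[(np.round(d["extent"]).tolist(),round(d["conf"],2)) for d in r.recognise(p,q)][:5])
print(r.get_state())
E
```

```text
pics
side cam at [ 0.32005521 -1.11656477  0.64850919] fwd [ 0.17600168  0.88253083 -0.43607653] 457.94214295376423
warmer [([215.0, 177.0, 76.0, 56.0], 0.65)]
rack [([250.0, 232.0, 45.0, 67.0], 0.73)]
clip [([272.0, 228.0, 14.0, 37.0], 0.65)]
probe [([222.0, 217.0, 18.0, 57.0], 0.97), ([291.0, 198.0, 16.0, 57.0], 0.96), ([261.0, 200.0, 14.0, 40.0], 0.58), ([248.0, 228.0, 48.0, 68.0], 0.35)]
needle_probe [([265.0, 219.0, 14.0, 31.0], 0.45)]
timer [([198.0, 292.0, 34.0, 24.0], 0.75)]
dropper [([327.0, 239.0, 18.0, 40.0], 0.53)]
coverslips [([237.0, 181.0, 15.0, 9.0], 0.38)]
top cam at [0.360072   0.01114872 1.13637669] fwd [ 0.14686163 -0.01663552 -0.98901715] 374.8633277049588
warmer [([168.0, 154.0, 75.0, 68.0], 0.57)]
rack [([314.0, 139.0, 20.0, 14.0], 0.72), ([280.0, 182.0, 64.0, 25.0], 0.56)]
clip [([330.0, 184.0, 16.0, 15.0], 0.42)]
probe [([303.0, 221.0, 17.0, 10.0], 0.69), ([296.0, 185.0, 12.0, 10.0], 0.61), ([285.0, 148.0, 18.0, 23.0], 0.5)]
needle_probe [([168.0, 151.0, 73.0, 69.0], 0.71)]
timer [([330.0, 238.0, 27.0, 19.0], 0.6)]
dropper [([316.0, 141.0, 17.0, 12.0], 0.52)]
coverslips [([129.0, 175.0, 20.0, 18.0], 0.53)]
{'time_s': 0.9, 'joint_positions': array([-1.39159312e+00,  1.23822926e-01,  1.65028964e+00,  1.86606207e-05,
        1.36752917e+00, -8.25855943e-02]), 'dq': array([-0.00026452,  0.00100314, -0.00081441, -0.00243983,  0.00065423,
        0.00140347]), 'tau': array([ 3.86057336e-04, -4.23586857e+01, -3.65763295e+01, -1.27514409e-04,
        3.80185120e-04,  8.68525433e-06]), 'tcp_pos': array([ 0.16820897, -0.62784293,  0.23131349]), 'tcp_rot': array([-3.11466935e+00, -4.10031262e-01, -2.49512867e-05]), 'force': array([ 0.3856061, -0.6923708,  0.0450839]), 'ft_torque': array([-0.04082166, -0.04114182, -0.00497448]), 'width': 0.08542514332831795}
```

View pics/side0.png

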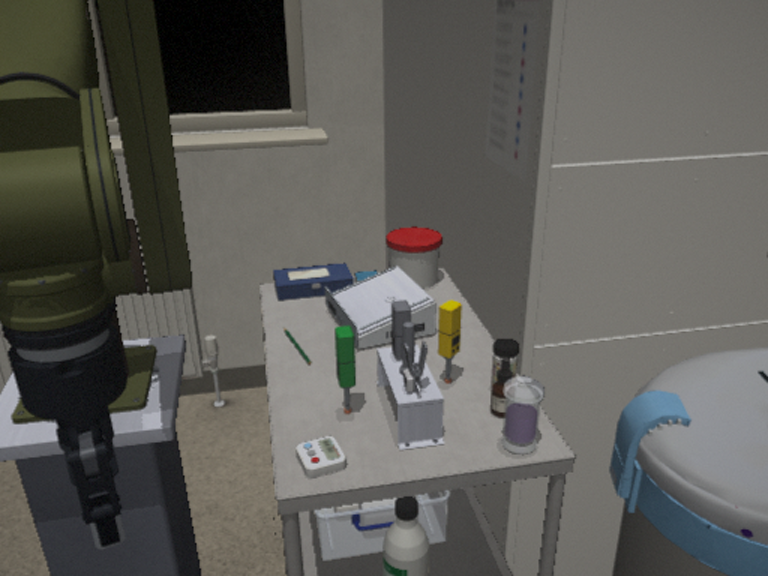

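View pics/top0.png

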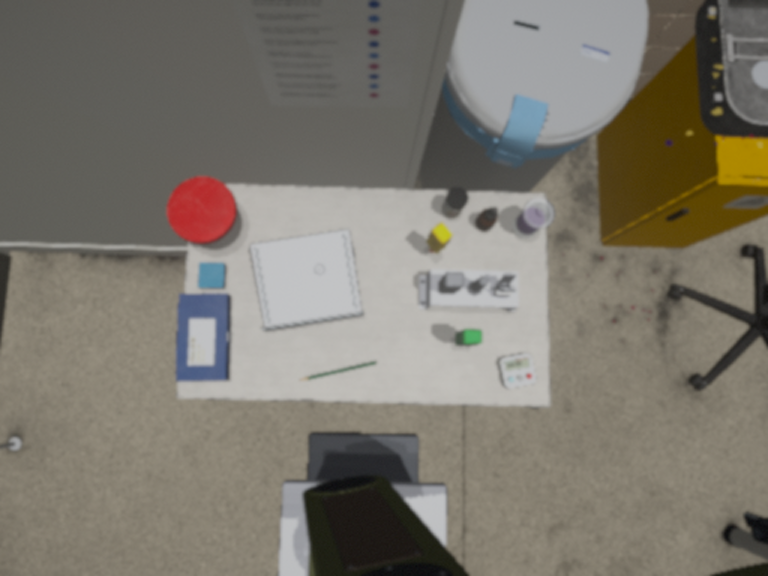

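Run:
```python
from h import *
import pickle
p=pickle.load(open("side0.pkl","rb")); save(p,"side0c.png",(190,170,170,140),4.5)
p=pickle.load(open("top0.pkl","rb")); save(p,"top0c.png",(120,130,250,135),3.2)
```

```text
(no output)
```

View pics/side0c.png

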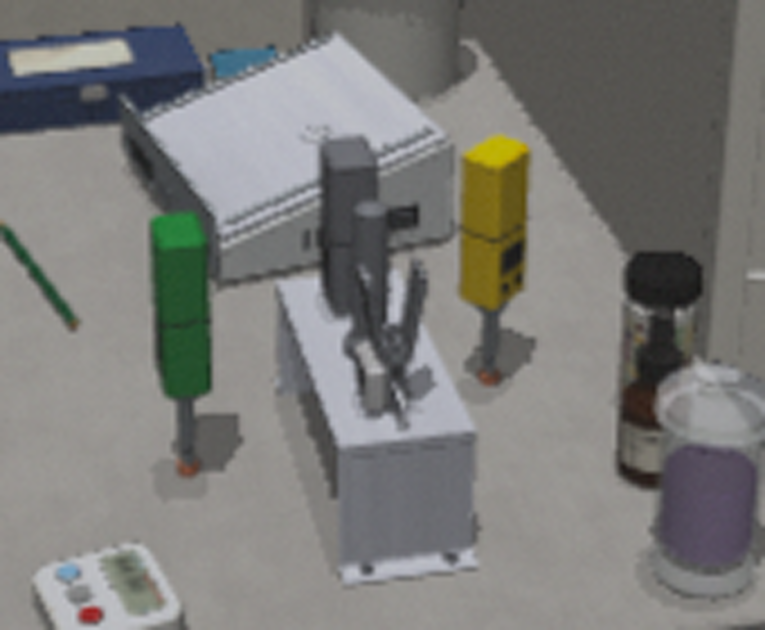

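View pics/top0c.png

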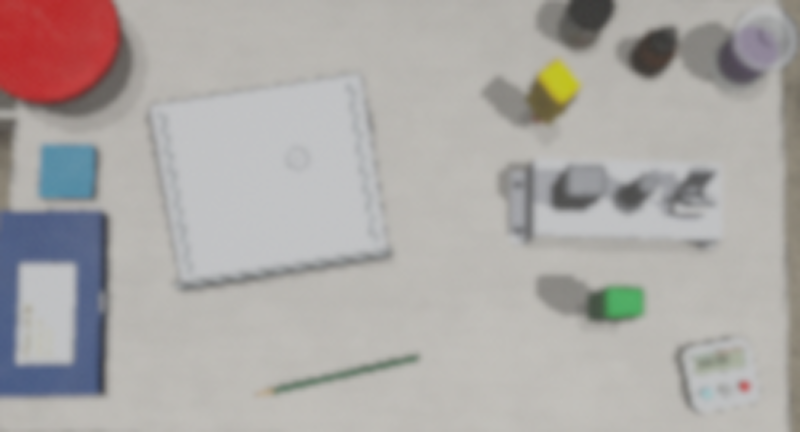

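The grey rectangular probe at side px (267,213) sits in the rack hole. The green one (230,245) and the yellow one (299,226) stand on the trolley, so they are the look-alikes. The needle probe is the round handle at (273,232) and the clip is at (279,245). Next I'll measure poses.

Run:
```python
from h import *
import pickle
T=pickle.load(open("top0.pkl","rb"));S=pickle.load(open("side0.pkl","rb"))
WT=cloud(T);WS=cloud(S)
print("table z",np.nanmedian(WT[235:250,200:300,2]))
def rect(P):
    c,s,a=cv2.minAreaRect((P[:,:2]*1000).astype(np.float32)); return np.round(c,1),np.round(s,1),round(a,1)
# warmer in top
def reg(W,u0,v0,u1,v1): return W[v0:v1,u0:u1].reshape(-1,3)
P=reg(WT,155,140,255,230); 
for lo in [.015,.03,.04]:
    Q=P[P[:,2]>lo]; print("warmer",lo,rect(Q),Q[:,2].max())
# plane
Q=P[P[:,2]>.04]; c=np.median(Q,0)
A=np.c_[Q[:,:2]-c[:2],np.ones(len(Q))]
m=np.ones(len(Q),bool)
for i in range(8):
    s=np.linalg.lstsq(A[m],Q[m,2],rcond=None)[0]; e=Q[:,2]-A@s; m=abs(e)<.003
n=np.array([-s[0],-s[1],1]);n/=np.linalg.norm(n);print("plane",c,s,"tilt",np.arccos(n[2]),"az of upslope",np.arctan2(s[1],s[0]),m.mean(),e[m].std())
# rack top
P=reg(WT,275,170,350,215); Q=P[abs(P[:,2]-.075)<.005]; print("rack T",rect(Q),Q[:,2].mean(),len(Q))
P=reg(WS,240,215,305,305); Q=P[abs(P[:,2]-.075)<.005]; print("rack S",rect(Q),Q[:,2].mean(),len(Q))
np.set_printoptions(precision=3,suppress=True)
for W,n in((WT,"T"),(WS,"S")):
    P=W.reshape(-1,3);Q=P[(P[:,2]>.09)&(P[:,2]<.3)&(P[:,0]>.3)&(P[:,0]<.75)&(P[:,1]<0.05)&(P[:,1]>-.4)]
    # cluster
    g=np.zeros((500,500),np.uint8); ij=((Q[:,:2]-[.3,-.45])*1000).astype(int)
    for i,j in ij: g[i,j]=1
    g=cv2.dilate(g,np.ones((7,7)))
    k,l=cv2.connectedComponents(g)
    ll=l[ij[:,0],ij[:,1]]
    for q in range(1,k):
        B=Q[ll==q]
        if len(B)>8: print(n,len(B),B.min(0),B.max(0),rect(B))
```

```text
table z -0.00011834092329442232
warmer 0.015 (array([572.3, 150.2]), array([245.7, 237.2]), 10.3) 0.11048888677788847
warmer 0.03 (array([572.1, 148.2]), array([244.9, 233.2]), 9.8) 0.11048888677788847
warmer 0.04 (array([573.1, 148.7]), array([245. , 229.1]), 10.5) 0.11048888677788847
plane [0.54558192 0.12790838 0.05967966] [0.25570318 0.04783144 0.06012006] tilt 0.2544976487895369 az of upslope 0.18492136721547484 0.7663755458515283 0.0014771771783862557
rack T (array([ 526.6, -198.1]), array([ 70.2, 170.1]), 0.1) 0.07485781306696994 927
rack S (array([ 560.5, -201.1]), array([173.4, 135.5]), 89.7) 0.07428660604451541 816
T 168 [ 0.416 -0.195  0.09 ] [ 0.442 -0.162  0.156] (array([ 428.4, -178.8]), array([32.8, 25.6]), 88.8)
T 152 [ 0.509 -0.271  0.09 ] [ 0.541 -0.233  0.155] (array([ 525. , -251.9]), array([37.6, 32. ]), 89.8)
T 205 [ 0.513 -0.16   0.091] [ 0.539 -0.128  0.174] (array([ 526.1, -144.1]), array([33.1, 26. ]), 88.5)
T 84 [ 0.517 -0.206  0.091] [ 0.535 -0.188  0.166] (array([ 525.5, -197. ]), array([18.5, 18.2]), 17.4)
T 190 [ 0.594 -0.143  0.09 ] [ 0.634 -0.106  0.1
[... 296 characters left out ...]
 0.444 -0.166  0.153] (array([ 430.7, -184.4]), array([26.9, 37.2]), 0.7)
S 255 [ 0.511 -0.267  0.09 ] [ 0.543 -0.235  0.153] (array([ 527.3, -250.9]), array([32.2, 31.6]), 0.4)
S 310 [ 0.514 -0.168  0.09 ] [ 0.541 -0.131  0.171] (array([ 526.7, -149.3]), array([26.6, 37. ]), 6.8)
S 186 [ 0.519 -0.213  0.091] [ 0.536 -0.197  0.164] (array([ 527.2, -204.9]), array([15.3, 17.4]), 89.4)
S 371 [ 0.596 -0.148  0.09 ] [ 0.636 -0.112  0.154] (array([ 616.2, -129.6]), array([37.5, 27.1]), 32.7)
S 428 [ 0.644 -0.352  0.09 ] [ 0.704 -0.291  0.119] (array([ 672.9, -323.7]), array([59.1, 59.4]), 56.4)
S 32 [ 0.672 -0.241  0.09 ] [ 0.683 -0.23   0.104] (array([ 676.6, -236.3]), array([11.8, 10.5]), 25.1)
```

Run:
```python
from h import *
import pickle
np.set_printoptions(precision=4,suppress=True)
T=pickle.load(open("top0.pkl","rb"));S=pickle.load(open("side0.pkl","rb"))
def rect(P):
    c,s,a=cv2.minAreaRect((P[:,:2]*1000).astype(np.float32)); return np.round(c,1),np.round(s,1),round(a,1)
for p,n,b in((T,"T",(163,148,248,224)),(S,"S",(212,172,294,236))):
    W=cloud(p); u0,v0,u1,v1=b
    P=W[v0:v1,u0:u1].reshape(-1,3)
    P=P[(P[:,0]>.44)&(P[:,0]<.69)&(P[:,1]>0.0)&(P[:,1]<.28)]
    for lo in(.01,.03,.04): Q=P[P[:,2]>lo]; print(n,lo,rect(Q),len(Q))
    Q=P[P[:,2]>.03]; c=np.r_[.55,.13,0]
    A=np.c_[Q[:,:2]-c[:2],np.ones(len(Q))]; m=np.ones(len(Q),bool)
    for i in range(10):
        s=np.linalg.lstsq(A[m],Q[m,2],rcond=None)[0]; e=Q[:,2]-A@s; m=abs(e)<.003
    print("plane",s,"tilt",np.arctan(np.hypot(*s[:2])),"az",np.arctan2(s[1],s[0]),m.mean(),e[m].std(),"inliers",rect(Q[m]),Q[m].min(0),Q[m].max(0))
    # lip
    az=.17; ex=np.array([np.cos(az),np.sin(az)]); ey=np.array([-ex[1],ex[0]])
    L=Q[(e>.006)]; print("lip pts",len(L), "x'",np.percentile((L[:,:2]-c[:2])@ex,[5,50,95]),"y'",np.percentile((L[:,:2]-c[:2])@ey,[1,50,99]),"z",np.percentile(L[:,2],[5,50,95]))
    # clip
    Q=W.reshape(-1,3); Q=Q[(Q[:,0]>.48)&(Q[:,0]<.58)&(Q[:,1]<-.225)&(Q[:,1]>-.285)&(Q[:,2]>.078)&(Q[:,2]<.17)]
    for lo in np.arange(.08,.16,.01):
        B=Q[(Q[:,2]>=lo)&(Q[:,2]<lo+.01)]
        if len(B): print("clip",n,round(lo,2),len(B),B.min(0),B.max(0))
# ring: dark pixels
save(T,"ringT.png",(200,160,40,40),12); save(S,"ringS.png",(240,185,50,30),14); save(S,"clipS.png",(255,215,50,60),10);save(T,"clipT.png",(320,175,35,35),14)
```

```text
T 0.01 (array([538.1, 124. ]), array([169. , 198.1]), 10.4) 3962
T 0.03 (array([538.2, 124. ]), array([168.9, 198.1]), 10.4) 3915
T 0.04 (array([538.3, 125.2]), array([168.2, 195.5]), 10.5) 3602
plane [0.2605 0.0486 0.0612] tilt 0.25906663548941306 az 0.1845078245109556 0.7693486590038314 0.001496160107960243 inliers (array([536.7, 124.9]), array([166.1, 189.9]), 10.5) [0.4423 0.0204 0.0325] [0.6309 0.231  0.0811]
lip pts 117 x' [-0.0966 -0.0946  0.0222] y' [-0.1004 -0.0017  0.0828] z [0.0444 0.0549 0.0746]
clip T 0.08 11 [ 0.5116 -0.2736  0.0812] [ 0.5313 -0.23    0.09  ]
clip T 0.09 15 [ 0.5096 -0.2707  0.0903] [ 0.5294 -0.2332  0.0995]
clip T 0.1 40 [ 0.5091 -0.2618  0.1006] [ 0.531  -0.2331  0.11  ]
clip T 0.11 34 [ 0.522  -0.2598  0.1102] [ 0.5346 -0.2364  0.1198]
clip T 0.12 10 [ 0.5176 -0.2559  0.1212] [ 0.5365 -0.2368  0.1261]
clip T 0.13 15 [ 0.5131 -0.2562  0.1303] [ 0.5379 -0.2371  0.14  ]
clip T 0.14 22 [ 0.5108 -0.2591  0.1408] [ 0.541  -0.2369  0.1498]
clip T 0.15 16 [ 0.5103 -0.2571  0.15  ] [ 0.5406 -0.2374  0.1553]
S 0.01 (array([565. , 143.8]), array([249.7, 272.4])
[... 297 characters left out ...]
y([243.1, 240.6]), 10.0) [0.4411 0.0096 0.0378] [0.6753 0.2788 0.076 ]
lip pts 632 x' [-0.0948  0.0364  0.0641] y' [-0.102  -0.0028  0.0827] z [0.0527 0.0703 0.0777]
clip S 0.08 48 [ 0.511  -0.2791  0.0801] [ 0.5318 -0.2453  0.09  ]
clip S 0.09 39 [ 0.5113 -0.2789  0.0902] [ 0.5323 -0.2455  0.1   ]
clip S 0.1 62 [ 0.5119 -0.2668  0.1003] [ 0.5367 -0.2352  0.11  ]
clip S 0.11 51 [ 0.5171 -0.2619  0.1101] [ 0.5395 -0.2383  0.1199]
clip S 0.12 30 [ 0.515  -0.2626  0.1201] [ 0.5388 -0.2387  0.1299]
clip S 0.13 31 [ 0.5137 -0.2626  0.13  ] [ 0.5414 -0.2405  0.1396]
clip S 0.14 31 [ 0.5122 -0.2619  0.1402] [ 0.5432 -0.2408  0.1499]
clip S 0.15 12 [ 0.5128 -0.2607  0.1503] [ 0.5434 -0.2416  0.1525]
```

View pics/ringT.png

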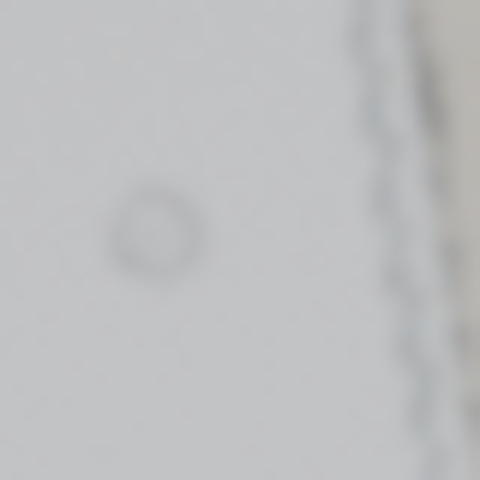

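View pics/ringS.png

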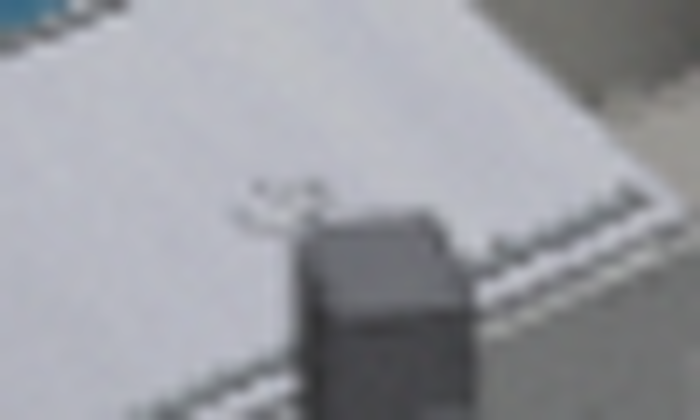

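View pics/clipS.png

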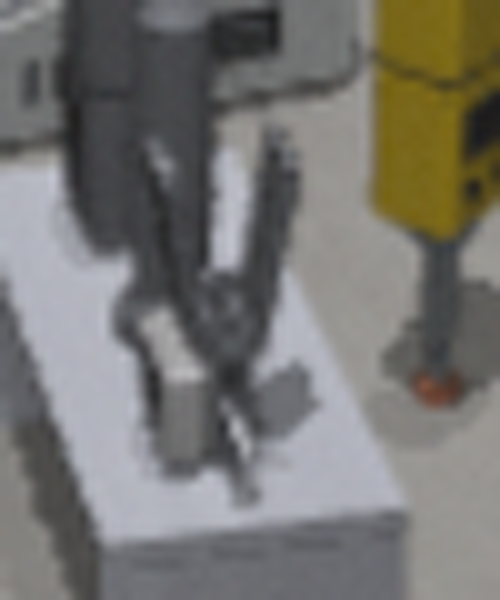

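View pics/clipT.png

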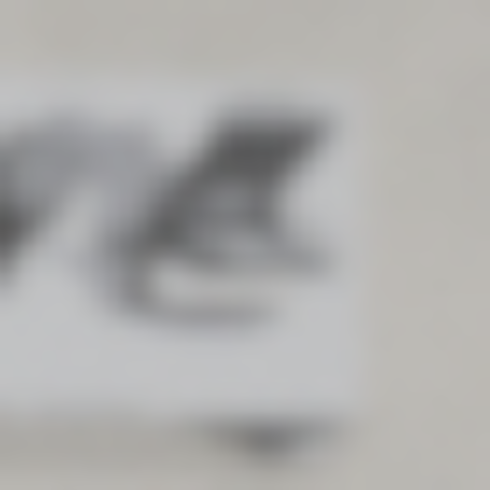

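Run:
```python
from h import *
import pickle
np.set_printoptions(precision=4,suppress=True)
T=pickle.load(open("top0.pkl","rb"));S=pickle.load(open("side0.pkl","rb"))
def pixplane(p,uv,n,d):
    Rm=cv2.Rodrigues(np.array(p["rvec"],float))[0]; C=-Rm.T@np.array(p["tvec"])
    ray=Rm.T@np.array([(uv[0]-p["cx"])/p["fx"],(uv[1]-p["cy"])/p["fy"],1]); return C+ray*(d-n@C)/(n@ray)
s=[.2605,.0486,.0612]; n=np.array([-s[0],-s[1],1]); d=n@np.array([.55,.13,.0612])
# ring center: darkness centroid
g=cv2.cvtColor(T["color"],cv2.COLOR_RGB2GRAY).astype(float)
sub=g[172:187,206:221]; bg=np.median(sub); w=np.clip(bg-2-sub,0,None); vv,uu=np.mgrid[172:187,206:221]
uv=((w*uu).sum()/w.sum(),(w*vv).sum()/w.sum()); print("ring px",uv,pixplane(T,uv,n,d), "eye",pixplane(T,(200+156/12,160+233/12),n,d))
print("ring from S ~(260.0,199.7)",pixplane(S,(240+282/14,185+207/14),n,d))
W=cloud(T);P=W[148:224,163:248].reshape(-1,3)
c=np.array([.5382,.124]);az=.1815;ex=np.array([np.cos(az),np.sin(az)]);ey=np.array([-ex[1],ex[0]])
L=np.c_[(P[:,:2]-c)@ex,(P[:,:2]-c)@ey,P[:,2]]
m=(L[:,0]<-.07)&(L[:,0]>-.1)&(abs(L[:,1])<.1)&(L[:,2]>.05)
k=np.polyfit(L[m,1],L[m,0],1); print("lip T",m.sum(),k,L[m].min(0),L[m].max(0),L[m].mean(0))
W=cloud(S);P=W.reshape(-1,3);L=np.c_[(P[:,:2]-c)@ex,(P[:,:2]-c)@ey,P[:,2]]
m=(L[:,0]<-.07)&(L[:,0]>-.1)&(abs(L[:,1])<.1)&(L[:,2]>.05)
k=np.polyfit(L[m,1],L[m,0],1); print("lip S",m.sum(),k,L[m].min(0),L[m].max(0),L[m].mean(0))
```

```text
ring px (np.float64(212.59821428571428), np.float64(179.1904761904762)) [0.5581 0.0994 0.0618] eye [0.5575 0.0982 0.0616]
ring from S ~(260.0,199.7) [0.5597 0.0943 0.062 ]
lip T 79 [-0.0023 -0.082 ] [-0.0835 -0.0965  0.0502] [-0.0802  0.0983  0.0607] [-0.0821  0.001   0.0555]
lip S 55 [-0.0065 -0.0819] [-0.0837 -0.0994  0.0501] [-0.0789  0.0947  0.0568] [-0.0819 -0.0083  0.0537]
```

step_arm(
  commands=[
    [0,0,-0.11,0,0,0,1],
    [0,0,-0.11,0,0,0,1],
    [0,0,-0.11,0,0,0,1],
    [0,0,-0.11,0,0,0,1],
    [0,0,-0.11,0,0,0,1],
    [0,0,-0.11,0,0,0,1],
    [0,0,-0.11,0,0,0,1],
    [0,0,-0.11,0,0,0,1],
  ],
)

```text
time_s: 1.57
tcp_pos: [0.1682, -0.6278, 0.2313]
tcp_rot: [-2.639, -1.705, -0.0]
force: [0.3, -0.7, -0.1]
width: 0.0856
```

step_arm(
  commands=[
    [0,0,-0.11,0,0,0,1],
    [0,0,-0.11,0,0,0,1],
    [0,0,-0.11,0,0,0,1],
    [0,0,-0.099,0,0,0,1],
    [0,0,0,26,26,0,1],
    [0,0,0,26,26,0,1],
    [0,0,0,26,26,0,1],
    [0,0,0,26,26,0,1],
  ],
)

```text
time_s: 2.23
tcp_pos: [0.2729, -0.5228, 0.2313]
tcp_rot: [2.222, 2.22, 0.0]
force: [0.9, 0.4, 0.3]
width: 0.0854
```

step_arm(
  commands=[
    [0,0,0,28,27,0,1],
    [0,0,0,28,27,0,1],
    [0,0,0,28,27,0,1],
    [0,0,0,28,27,0,1],
    [0,0,0,28,27,0,1],
    [0,0,0,28,27,0,1],
    [0,0,0,28,27,0,1],
    [0,0,0,28,27,0,1],
  ],
)

```text
time_s: 2.9
tcp_pos: [0.4893, -0.2983, 0.2316]
tcp_rot: [2.221, 2.221, 0.0]
force: [1.1, -0.6, -0.7]
width: 0.0855
```

step_arm(
  commands=[
    [0,0,0,25,19,0,1],
    [0,0,0,25,19,0,1],
    [0,0,0,0,0,20,1],
    [0,0,0,0,0,20,1],
    [0,0,0,0,0,0,1],
    [0,0,0,0,0,0,1],
    [0,0,0,0,0,0,1],
    [0,0,0,0,0,0,1],
  ],
)

```text
time_s: 3.57
tcp_pos: [0.5268, -0.2507, 0.1931]
tcp_rot: [2.22, 2.219, 0.001]
force: [-0.5, -0.2, -0.0]
width: 0.0855
```

Run:
```python
from h import *
s=r.get_state(); print(s["tcp_pos"],s["tcp_rot"],s["force"])
p=r.camera("side"); save(p,"s1.png",(215,110,120,170),3.5)
print(proj(p,s["tcp_pos"]))
```

```text
[ 0.52676485 -0.25067208  0.19312341] [2.22047811e+00 2.21877524e+00 1.11399166e-03] [-0.45738741 -0.22948585 -0.01026218]
[[276.15130292 213.18638375]]
```

View pics/s1.png

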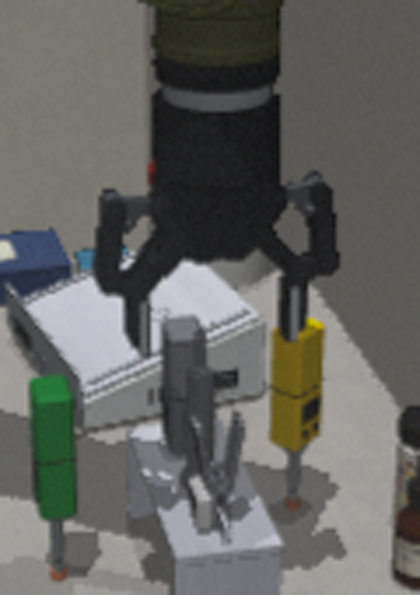

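The fingers straddle the clip handles: their midpoint and the clip's handles are both at about px 277. Descend and squeeze.

step_arm(
  commands=[
    [0,0,0,0,0,20,1],
    [0,0,0,0,0,20,1],
    [0,0,0,0,0,20,0.2],
    [0,0,0,0,0,16,0.2],
    [0,0,0,0,0,0,0],
    [0,0,0,0,0,0,0],
    [0,0,0,0,0,0,-0.2],
    [0,0,0,0,0,0,-0.2],
  ],
  force=30,
)

```text
time_s: 4.28
tcp_pos: [0.5275, -0.2507, 0.1176]
tcp_rot: [2.219, 2.219, 0.002]
force: [0.3, 0.1, -0.3]
width: 0.0337
```

step_arm(
  commands=[
    [0,0,0,0,0,0,-0.4],
    [0,0,0,0,0,0,-1],
    [0,0,0,0,0,0,-1],
    [0,0,0,0,0,0,-1],
    [0,0,0,0,0,0,-1],
    [0,0,0,0,0,0,-1],
    [0,0,0,0,0,0,-1],
    [0,0,0,0,0,0,-1],
  ],
)

```text
time_s: 4.95
tcp_pos: [0.5283, -0.251, 0.1186]
tcp_rot: [2.217, 2.217, 0.003]
force: [1.4, -1.0, 5.3]
width: 0.0171
```

Run:
```python
from h import *
s=r.get_state(); print(s["tcp_pos"],s["width"],s["force"])
p=r.camera("side"); save(p,"s2.png",(225,160,100,120),5)
```

```text
[ 0.52828519 -0.25097727  0.11857438] 0.017055859915128663 [ 1.42825383 -1.02967745  5.31690581]
```

View pics/s2.png

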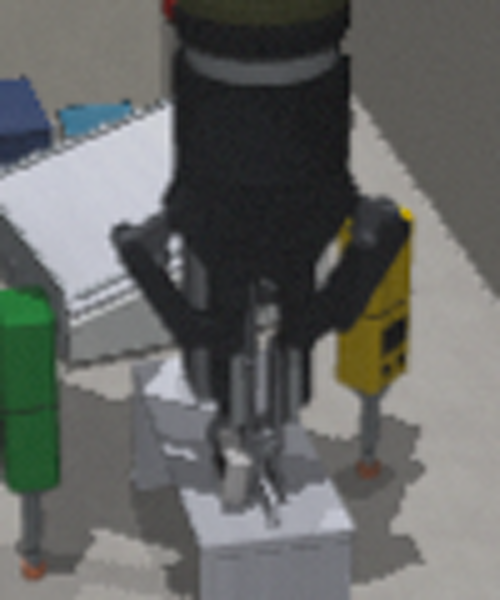

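step_arm(
  commands=[
    [0,0,0,0,0,-5,-1],
    [0,0,0,0,0,-15,-1],
    [0,0,0,0,0,-20,-1],
    [0,0,0,0,0,-25,-1],
    [0,0,0,0,0,-25,-1],
    [0,0,0,0,0,-25,-1],
    [0,0,0,0,0,-25,-1],
    [0,0,0,0,0,0,-1],
  ],
)

```text
time_s: 5.67
tcp_pos: [0.5283, -0.2511, 0.2624]
tcp_rot: [2.214, 2.214, 0.004]
force: [1.3, 0.2, 0.2]
width: 0.017
```

Run:
```python
from h import *
s=r.get_state(); print(s["tcp_pos"],s["width"],s["force"])
p=r.camera("side"); save(p,"s3.png",(225,100,100,160),3.7)
```

```text
[ 0.52833614 -0.25111519  0.26243228] 0.016971841506816004 [1.34063982 0.24293925 0.21655686]
```

View pics/s3.png

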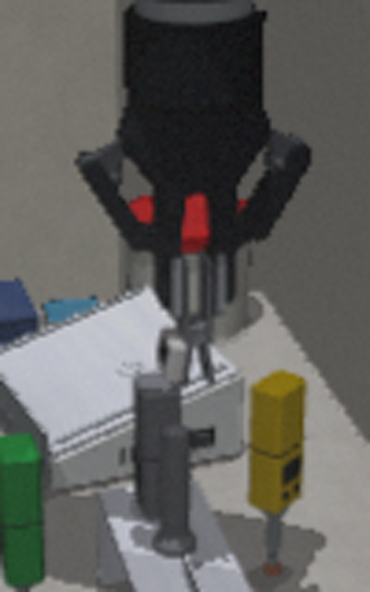

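Run:
```python
from h import *
np.set_printoptions(precision=4,suppress=True)
p=r.camera("side"); W=cloud(p); Q=W.reshape(-1,3)
m=(Q[:,0]>.47)&(Q[:,0]<.59)&(Q[:,1]<-.225)&(Q[:,1]>-.285)&(Q[:,2]>.18)&(Q[:,2]<.30)
Q=Q[m]
for lo in np.arange(.19,.29,.007):
    B=Q[(Q[:,2]>=lo)&(Q[:,2]<lo+.007)]
    if len(B): print(round(lo,3),len(B),B.min(0)[:2],B.max(0)[:2],np.sort(B[:,0])[::max(1,len(B)//8)])
save(p,"s3b.png",(255,170,50,50),12)
print(r.get_state()["tcp_pos"], proj(p,[r.get_state()["tcp_pos"],[.528,-.251,.219]]))
```

```text
0.211 4 [ 0.5203 -0.2578] [ 0.536  -0.2562] [0.5203 0.5337 0.5356 0.536 ]
0.218 18 [ 0.5076 -0.2658] [ 0.537  -0.2349] [0.5076 0.5099 0.514  0.5175 0.5203 0.5328 0.533  0.5338 0.5352]
0.225 40 [ 0.5068 -0.2654] [ 0.535  -0.2426] [0.5068 0.5077 0.5083 0.5119 0.5155 0.5196 0.5316 0.5328]
0.232 40 [ 0.5078 -0.2652] [ 0.5333 -0.2395] [0.5078 0.5083 0.5097 0.5121 0.5146 0.5166 0.5216 0.5308]
0.239 57 [ 0.5079 -0.2659] [ 0.5358 -0.2383] [0.5079 0.5101 0.5115 0.5133 0.5155 0.5176 0.5217 0.5261 0.5358]
0.246 39 [ 0.5182 -0.2622] [ 0.5349 -0.2413] [0.5182 0.5184 0.5199 0.524  0.5259 0.5278 0.5287 0.5305 0.5325 0.5347]
0.253 26 [ 0.5121 -0.262 ] [ 0.535  -0.2403] [0.5121 0.5184 0.5216 0.5235 0.5305 0.532  0.5323 0.5326 0.5345]
0.26 43 [ 0.5077 -0.2631] [ 0.5457 -0.2417] [0.5077 0.5132 0.5171 0.5216 0.5322 0.5326 0.5344 0.5386 0.5411]
0.267 57 [ 0.5049 -0.265 ] [ 0.5487 -0.2419] [0.5049 0.5091 0.5126 0.5191 0.5312 0.5324 0.5377 0.5439 0.5487]
0.274 61 [ 0.5045 -0.2645] [ 0.5483 -0.2418] [0.5045 0.5068 0.5111 0.5149 0.5216 0.5319 0.5347 0.5399 0.5456]
0.281 66 [ 0.5043 -0.2639] [ 0.5481 -0.2407] [0.5043 0.507  0.5119 0.5165 0.5212 0.5322 0.536  0.5407 0.5479]
0.288 68 [ 0.5048 -0.2657] [ 0.5477 -0.2412] [0.5048 0.5084 0.5128 0.519  0.5318 0.5339 0.5357 0.5405 0.5457]
[ 0.5265 -0.2501  0.2567] [[276.1885 186.3947]
 [276.832  202.5162]]
```

View pics/s3b.png

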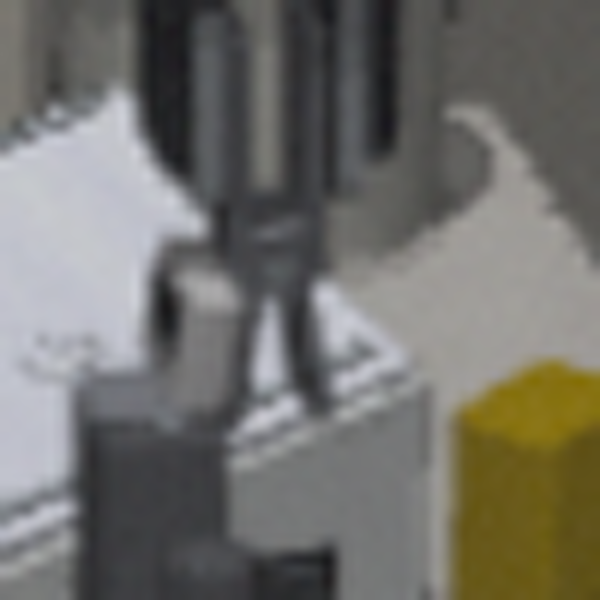

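step_arm(
  commands=[
    [0,0,-0.09,0,0,0,-1],
    [0,0,-0.0915,0,0,0,-1],
    [0,0,0,20,0,0,-1],
    [0,0,0,35,0,0,-1],
    [0,0,0,35,0,0,-1],
    [0,0,0,35,0,0,-1],
    [0,0,0,35,0,0,-1],
    [0,0,0,35,0,0,-1],
  ],
)

```text
time_s: 6.43
tcp_pos: [0.4892, -0.0564, 0.2527]
tcp_rot: [-2.009, -2.41, 0.003]
force: [0.8, 0.7, -0.4]
width: 0.017
```

step_arm(
  commands=[
    [0,0,0,35,0,0,-1],
    [0,0,0,35,0,0,-1],
    [0,0,0,35,0,0,-1],
    [0,0,0,35,0,0,-1],
    [0,0,0,35,0,25,-1],
    [0,0,0,26,-2,30,-1],
    [0,0,0,0,0,30,-1],
    [0,0,0,0,0,30,-1],
  ],
)

```text
time_s: 7.1
tcp_pos: [0.4509, 0.1395, 0.1379]
tcp_rot: [-2.006, -2.416, 0.004]
force: [-0.4, -0.4, -1.4]
width: 0.017
```

step_arm(
  commands=[
    [0,0,0,0,0,0,-1],
    [0,0,0,0,0,0,-1],
    [0,0,0,0,0,0,-1],
    [0,0,0,0,0,0,-1],
    [0,0,0,0,0,0,-1],
    [0,0,0,0,0,0,-1],
    [0,0,0,0,0,0,-1],
    [0,0,0,0,0,0,-1],
  ],
)

```text
time_s: 7.77
tcp_pos: [0.4534, 0.1381, 0.1419]
tcp_rot: [2.011, 2.413, 0.002]
force: [0.8, -0.8, -0.3]
width: 0.0168
```

Run:
```python
from h import *
np.set_printoptions(precision=4,suppress=True)
s=r.get_state(); print(s["tcp_pos"],s["tcp_rot"],s["width"],s["force"]); M=R.from_rotvec(s["tcp_rot"]).as_matrix(); print(M)
p=r.camera("side"); q=proj(p,s["tcp_pos"])[0].astype(int); print(q)
save(p,"s4.png",(q[0]-45,q[1]-40,90,80),8)
t=r.camera("top"); q=proj(t,s["tcp_pos"])[0].astype(int); print(q)
W=cloud(p).reshape(-1,3); c=np.array([.5382,.124]);az=.1815;ex=np.array([np.cos(az),np.sin(az)]);ey=np.array([-ex[1],ex[0]])
L=np.c_[(W[:,:2]-c)@ex,(W[:,:2]-c)@ey,W[:,2]]; print("tcp loc",(s["tcp_pos"][:2]-c)@ex,(s["tcp_pos"][:2]-c)@ey)
Q=L[(abs(L[:,0]+.082)<.045)&(abs(L[:,1]-.03)<.025)&(L[:,2]>.058)&(L[:,2]<.16)]
for lo in np.arange(.06,.15,.007):
    B=Q[(Q[:,2]>=lo)&(Q[:,2]<lo+.007)]
    if len(B): print(round(lo,3),len(B),B.min(0)[:2],B.max(0)[:2],np.sort(B[:,0])[::max(1,len(B)//8)])
```

```text
[0.4534 0.1381 0.1419] [2.0108 2.4127 0.0016] 0.01681551640989751 [ 0.8131 -0.8374 -0.3216]
[[-0.1802  0.9836  0.0013]
 [ 0.9836  0.1802  0.0002]
 [ 0.      0.0013 -1.    ]]
[221 172]
[194 212]
tcp loc -0.08086429626714417 0.029221563472681872
0.095 6 [-0.0913  0.0188] [-0.0721  0.041 ] [-0.0913 -0.0893 -0.0761 -0.075  -0.0746 -0.0721]
0.102 15 [-0.1023  0.014 ] [-0.0738  0.0381] [-0.1023 -0.1003 -0.0984 -0.0971 -0.0956 -0.0947 -0.0913 -0.0868 -0.0764
 -0.0762 -0.0761 -0.0757 -0.0757 -0.0754 -0.0738]
0.109 22 [-0.104   0.0147] [-0.0739  0.0369] [-0.104  -0.1018 -0.101  -0.1007 -0.0991 -0.0968 -0.0938 -0.0912 -0.0872
 -0.0773 -0.0748]
0.116 23 [-0.1018  0.0137] [-0.0775  0.0413] [-0.1018 -0.101  -0.1002 -0.0988 -0.098  -0.0973 -0.0949 -0.0911 -0.09
 -0.0862 -0.0783 -0.0775]
0.123 26 [-0.1009  0.0138] [-0.0726  0.0406] [-0.1009 -0.097  -0.0951 -0.0946 -0.09   -0.0893 -0.0861 -0.0803 -0.0732]
0.13 24 [-0.0912  0.0152] [-0.074   0.0448] [-0.0912 -0.0887 -0.0866 -0.0818 -0.0805 -0.0786 -0.0773 -0.0766]
0.137 14 [-0.0971  0.0175] [-0.0733  0.0408] [-0.0971 -0.0947 -0.0927 -0.0909 -0.0894 -0.0883 -0.0773 -0.0768 -0.0764
 -0.0764 -0.0762 -0.0759 -0.0739 -0.0733]
0.144 23 [-0.1004  0.0151] [-0.0589  0.0404] [-0.1004 -0.0982 -0.0961 -0.0929 -0.0898 -0.0767 -0.0758 -0.0731 -0.0715
 -0.0681 -0.0636 -0.0589]
```

View pics/s4.png

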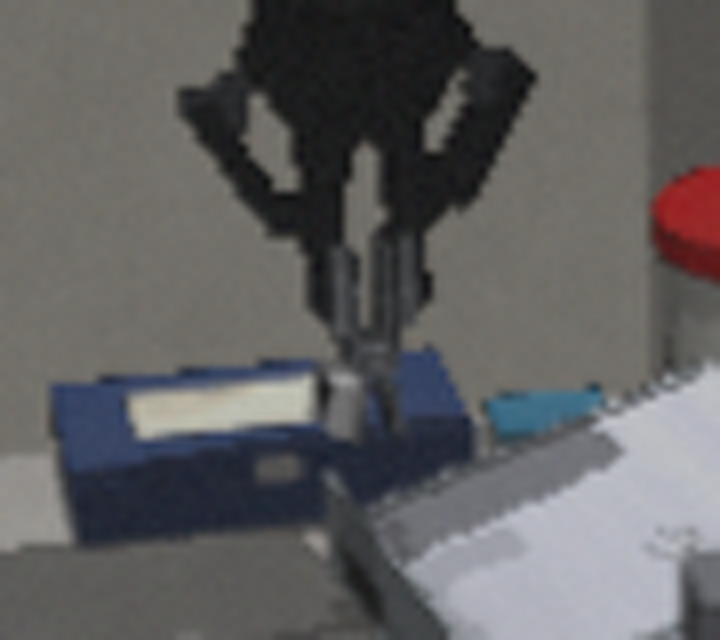

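step_arm(
  commands=[
    [0,0,0,0,0,15,-1],
    [0,0,0,0,0,15,-1],
    [0,0,0,0,0,8,-1],
    [0,0,0,0,0,5,-1],
    [0,0,0,0,0,3,-1],
    [0,0,0,0,0,0,-1],
    [0,0,0,0,0,0,-1],
    [0,0,0,0,0,0,-1],
  ],
)

```text
time_s: 8.53
tcp_pos: [0.4535, 0.1383, 0.0959]
tcp_rot: [2.01, 2.413, 0.002]
force: [-0.7, 0.3, -0.8]
width: 0.0168
```

Run:
```python
from h import *
np.set_printoptions(precision=4,suppress=True)
s=r.get_state(); print(s["tcp_pos"],s["width"],s["force"])
p=r.camera("side"); q=proj(p,s["tcp_pos"])[0].astype(int)
save(p,"s5.png",(q[0]-30,q[1]-20,60,50),12)
```

```text
[0.4535 0.1383 0.0959] 0.01681487942449676 [-0.7459  0.2847 -0.794 ]
```

View pics/s5.png

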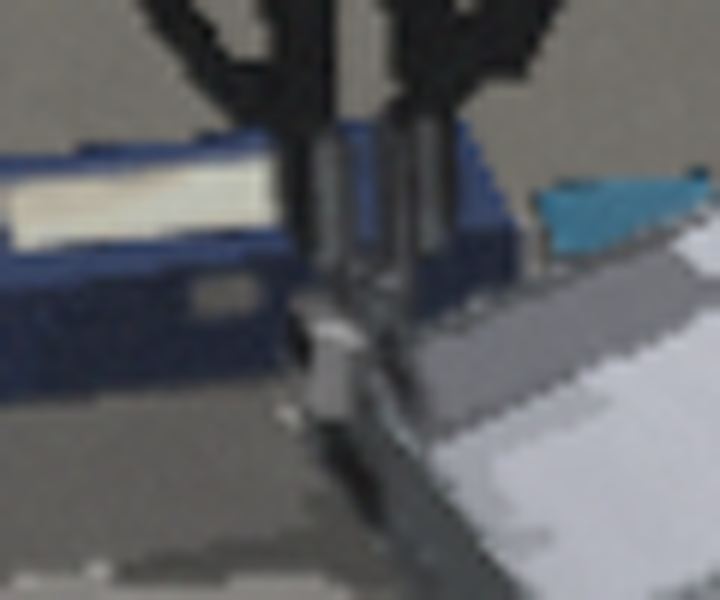

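step_arm(
  commands=[
    [0,0,0,0,0,4,-1],
    [0,0,0,0,0,4,-1],
    [0,0,0,0,0,2,-1],
    [0,0,0,0,0,0,-1],
    [0,0,0,0,0,0,-1],
    [0,0,0,0,0,0,-1],
    [0,0,0,0,0,0,-1],
    [0,0,0,0,0,0,-1],
  ],
)

```text
time_s: 9.25
tcp_pos: [0.4531, 0.1382, 0.0853]
tcp_rot: [2.011, 2.413, 0.0]
force: [-0.1, -0.1, 0.3]
width: 0.0167
```

step_arm(
  commands=[
    [0,0,0,0,0,0,-0.5],
    [0,0,0,0,0,0,-0.4],
    [0,0,0,0,0,0,-0.3],
    [0,0,0,0,0,0,-0.2],
    [0,0,0,0,0,0,-0.1],
    [0,0,0,0,0,0,0.1],
    [0,0,0,0,0,0,0.3],
    [0,0,0,0,0,0,0.3],
  ],
)

```text
time_s: 9.92
tcp_pos: [0.453, 0.1382, 0.0852]
tcp_rot: [2.011, 2.414, 0.0]
force: [0.3, -0.5, 0.2]
width: 0.0557
```

Run:
```python
from h import *
np.set_printoptions(precision=4,suppress=True)
s=r.get_state(); print(s["tcp_pos"],s["width"],s["force"])
p=r.camera("side"); q=proj(p,s["tcp_pos"])[0].astype(int)
save(p,"s6.png",(q[0]-30,q[1]-20,60,50),12)
```

```text
[0.453  0.1382 0.0852] 0.0556757605632303 [ 0.2928 -0.4624  0.2299]
```

View pics/s6.png

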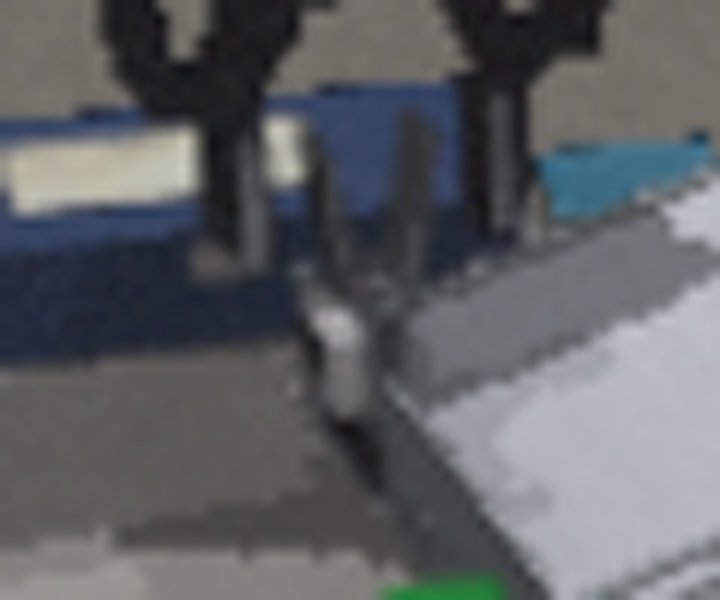

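step_arm(
  commands=[
    [0,0,0,0,0,-20,0.3],
    [0,0,0,0,0,-30,0.5],
    [0,0,0,0,0,-30,0.5],
    [0,0,0,0,0,-30,0.5],
    [0,0,0,0,0,-30,1],
    [0,0,0.09,0,0,0,1],
    [0,0,0.0915,0,0,0,1],
    [0,0,0,0,0,0,1],
  ],
)

```text
time_s: 10.63
tcp_pos: [0.4533, 0.1383, 0.226]
tcp_rot: [2.222, 2.219, 0.002]
force: [0.2, 0.2, -0.1]
width: 0.0855
```

step_arm(
  commands=[
    [0,0,0,-30,9,0,1],
    [0,0,0,-36,9,0,1],
    [0,0,0,-36,9,0,1],
    [0,0,0,-36,9,0,1],
    [0,0,0,-36,9,0,1],
    [0,0,0,-36,9,0,1],
    [0,0,0,-36,10,0,1],
    [0,0,0,-38,10,0,1],
  ],
)

```text
time_s: 11.3
tcp_pos: [0.5267, -0.1474, 0.2244]
tcp_rot: [-2.218, -2.224, 0.0]
force: [-0.2, 0.1, 0.2]
width: 0.0855
```

step_arm(
  commands=[
    [0,0,0,0,0,0,1],
    [0,0,0,0,0,0,1],
    [0,0,0,0,0,0,1],
    [0,0,0,0,0,0,1],
    [0,0,0,0,0,0,1],
    [0,0,0,0,0,0,1],
    [0,0,0,0,0,0,1],
    [0,0,0,0,0,0,1],
  ],
)

```text
time_s: 11.97
tcp_pos: [0.527, -0.1452, 0.2253]
tcp_rot: [2.22, 2.223, 0.0]
force: [-0.7, -1.0, 0.7]
width: 0.0856
```

Run:
```python
from h import *
np.set_printoptions(precision=4,suppress=True)
s=r.get_state(); print(s["tcp_pos"],s["tcp_rot"],s["width"],s["force"])
p=r.camera("side"); save(p,"s7.png",(195,130,120,130),4.5)
W=cloud(p).reshape(-1,3); c=np.array([.5382,.124]);az=.1815;ex=np.array([np.cos(az),np.sin(az)]);ey=np.array([-ex[1],ex[0]])
L=np.c_[(W[:,:2]-c)@ex,(W[:,:2]-c)@ey,W[:,2]]
Q=L[(abs(L[:,0]+.082)<.045)&(abs(L[:,1]-.03)<.025)&(L[:,2]>.058)&(L[:,2]<.16)]
for lo in np.arange(.06,.15,.007):
    B=Q[(Q[:,2]>=lo)&(Q[:,2]<lo+.007)]
    if len(B): print(round(lo,3),len(B),B.min(0),B.max(0))
Q=W[(W[:,2]>.09)&(W[:,2]<.185)&(abs(W[:,0]-.527)<.03)&(abs(W[:,1]+.147)<.028)]
print("probe",Q.min(0),Q.max(0),len(Q))
```

```text
[ 0.527  -0.1452  0.2253] [2.22   2.2226 0.0002] 0.08556216006805736 [-0.7187 -0.9518  0.7388]
0.06 19 [-0.0982  0.0121  0.0601] [-0.0765  0.0363  0.0657]
0.067 28 [-0.0971  0.0142  0.0672] [-0.0752  0.0441  0.0728]
0.074 20 [-0.0909  0.0122  0.0746] [-0.0722  0.0426  0.0808]
0.081 19 [-0.0929  0.0175  0.0815] [-0.0722  0.0417  0.0876]
0.088 11 [-0.0927  0.0163  0.089 ] [-0.0681  0.041   0.0948]
0.095 15 [-0.0952  0.0168  0.095 ] [-0.0687  0.0447  0.1018]
0.102 14 [-0.095   0.0188  0.1023] [-0.0678  0.0387  0.1087]
0.109 12 [-0.0965  0.0188  0.1093] [-0.0681  0.0407  0.1143]
0.116 13 [-0.0975  0.0165  0.1162] [-0.0639  0.0379  0.1207]
probe [ 0.5142 -0.1687  0.0903] [ 0.5411 -0.1333  0.1716] 311
```

View pics/s7.png

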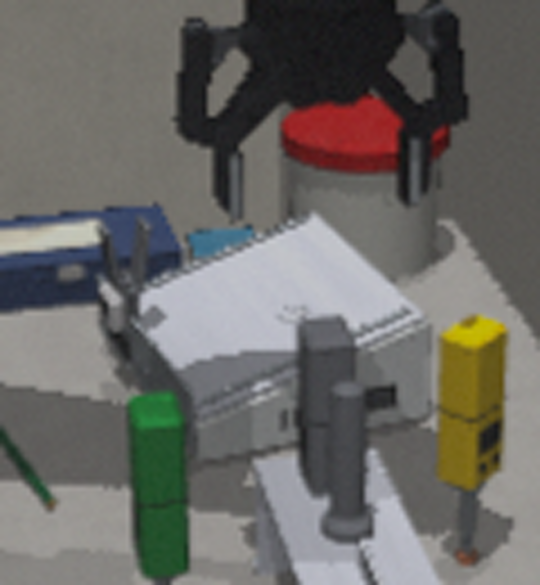

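step_arm(
  commands=[
    [0,0,0,-1,0.5,0,0.3],
    [0,0,0,0,0,0,0.3],
    [0,0,0,0,0,0,0.3],
    [0,0,0,0,0,25,0.3],
    [0,0,0,0,0,25,0.3],
    [0,0,0,0,0,25,0.3],
    [0,0,0,0,0,17,0.3],
    [0,0,0,0,0,8,0.3],
  ],
)

```text
time_s: 12.68
tcp_pos: [0.5257, -0.1462, 0.1218]
tcp_rot: [-2.218, -2.218, 0.003]
force: [-0.3, 0.3, -0.3]
width: 0.0554
```

step_arm(
  commands=[
    [0,0,0,0,0,0,0],
    [0,0,0,0,0,0,-0.2],
    [0,0,0,0,0,0,-0.3],
    [0,0,0,0,0,0,-0.5],
    [0,0,0,0,0,0,-1],
    [0,0,0,0,0,0,-1],
    [0,0,0,0,0,0,-1],
    [0,0,0,0,0,0,-1],
  ],
  force=40,
)

```text
time_s: 13.35
tcp_pos: [0.5287, -0.1473, 0.1271]
tcp_rot: [2.219, 2.219, 0.002]
force: [0.4, -0.4, 5.6]
width: 0.0255
```

Run:
```python
from h import *
s=r.get_state(); print(s["tcp_pos"],s["width"],s["force"])
p=r.camera("side"); save(p,"s8.png",(215,140,100,130),4.5)
```

```text
[ 0.52867601 -0.14727449  0.12708761] 0.02545391274083918 [ 0.42569098 -0.40525363  5.64868796]
```

View pics/s8.png

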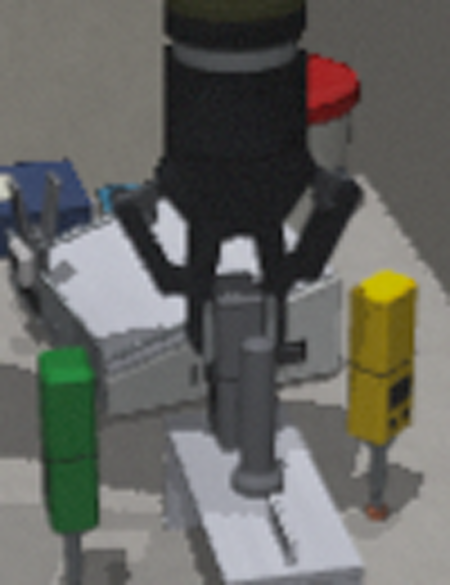

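step_arm(
  commands=[
    [0,0,0,0,0,-5,-1],
    [0,0,0,0,0,-10,-1],
    [0,0,0,0,0,-15,-1],
    [0,0,0,0,0,-20,-1],
    [0,0,0,0,0,-20,-1],
    [0,0,0,0,0,-20,-1],
    [0,0,0,0,0,-20,-1],
    [0,0,0,0,0,-20,-1],
  ],
)

```text
time_s: 14.07
tcp_pos: [0.5268, -0.1466, 0.2562]
tcp_rot: [-2.221, -2.221, 0.001]
force: [0.1, 0.1, -0.9]
width: 0.0257
```

step_arm(
  commands=[
    [0,0,0,0,0,0,-1],
    [0,0,0,0,0,0,-1],
    [0,0,0,0,0,0,-1],
    [0,0,0,0,0,0,-1],
    [0,0,0,0,0,0,-1],
    [0,0,0,0,0,0,-1],
    [0,0,0,0,0,0,-1],
    [0,0,0,0,0,0,-1],
  ],
)

```text
time_s: 14.73
tcp_pos: [0.5273, -0.1467, 0.2546]
tcp_rot: [-2.221, -2.221, 0.001]
force: [0.4, -1.0, -1.1]
width: 0.0253
```

Run:
```python
from h import *
np.set_printoptions(precision=4,suppress=True)
s=r.get_state(); print(s["tcp_pos"],s["tcp_rot"],s["width"],s["force"],s["joint_positions"])
M=R.from_rotvec(s["tcp_rot"]).as_matrix()
p=r.camera("side"); save(p,"s9.png",(225,90,90,150),4)
f=np.array(s["tcp_pos"])+M@[0,0,.109]; u=proj(p,f)[0]; print("pred foot",f,u)
save(p,"s9f.png",(int(u[0])-20,int(u[1])-25,40,35),16); print(int(u[0])-20,int(u[1])-25)
t=r.camera("top"); u=proj(t,f)[0]; print("top foot",u)
save(t,"t9.png",(170,140,180,80),4.4)
```

```text
[ 0.5273 -0.1467  0.2546] [-2.2208 -2.2209  0.0006] 0.025259322921392866 [ 0.3529 -0.9743 -1.0508] [-0.3695 -0.1172  1.8528  0.      1.4069 -0.3695]
pred foot [ 0.5272 -0.1467  0.1456] [266.3817 211.5429]
246 186
top foot [301.5253 187.2502]
```

View pics/s9.png

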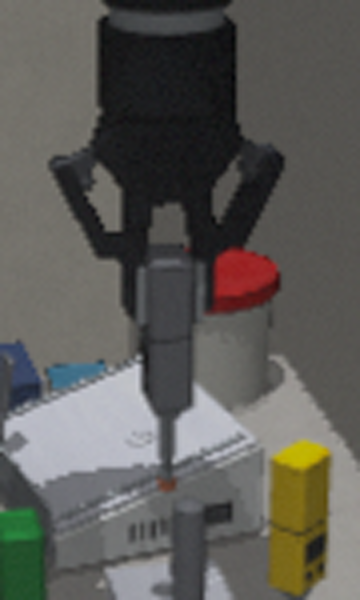

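View pics/s9f.png

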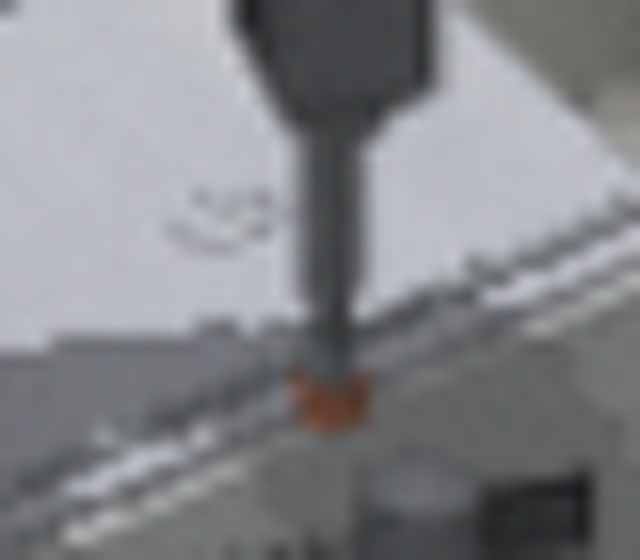

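View pics/t9.png

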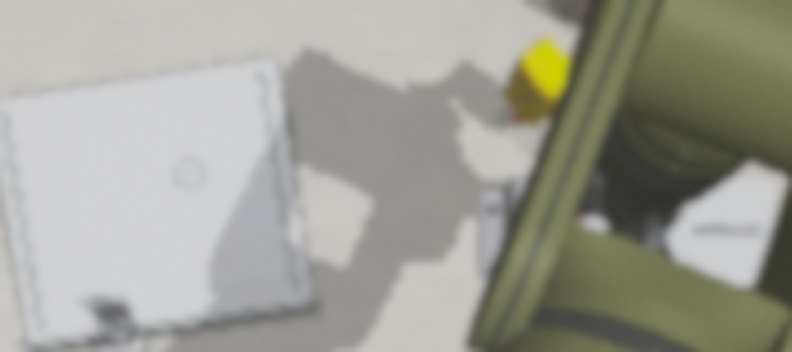

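step_arm(
  commands=[
    [0,0,-0.09,0,0,0,-1],
    [0,0,-0.0915,0,0,0,-1],
    [-0.09,0,0,0,0,0,-1],
    [-0.09,0,0,0,0,0,-1],
    [-0.08,0,0,0,0,0,-1],
    [0,0,0,15,0,0,-1],
    [0,0,0,25,0,0,-1],
    [0,0,0,30,3,0,-1],
  ],
)

```text
time_s: 15.5
tcp_pos: [0.5169, -0.0779, 0.2557]
tcp_rot: [1.899, 2.271, 0.296]
force: [0.6, 0.3, -1.3]
width: 0.0257
```

step_arm(
  commands=[
    [0,0,0,35,5,0,-1],
    [0,0,0,35,5,0,-1],
    [0,0,0,35,5,0,-1],
    [0,0,0,30,5,0,-1],
    [0,0,0,20,0,0,-1],
    [0,0,0,10,0,10,-1],
    [0,0,0,0,0,15,-1],
    [0,0,0,0,0,15,-1],
  ],
)

```text
time_s: 16.17
tcp_pos: [0.5172, 0.0908, 0.222]
tcp_rot: [1.893, 2.275, 0.298]
force: [0.1, 0.3, -1.5]
width: 0.0255
```

step_arm(
  commands=[
    [0,0,0,0,0,12,-1],
    [0,0,0,0,0,0,-1],
    [0,0,0,0,0,0,-1],
    [0,0,0,0,0,0,-1],
    [0,0,0,0,0,0,-1],
    [0,0,0,0,0,0,-1],
    [0,0,0,0,0,0,-1],
    [0,0,0,0,0,0,-1],
  ],
)

```text
time_s: 16.83
tcp_pos: [0.5203, 0.0907, 0.2114]
tcp_rot: [1.895, 2.274, 0.298]
force: [-1.0, 0.4, -0.2]
width: 0.0254
```

```bash
cat > chk.py <<'E'
from h import *
import sys
np.set_printoptions(precision=4,suppress=True)
s=r.get_state(); M=R.from_rotvec(s["tcp_rot"]).as_matrix()
print(s["tcp_pos"],s["width"],s["force"],"\n",M)
n=-M[:,2]; spot=np.array([.5585,.098,.0617]); nn=np.array([-.2529,-.0464,.9664])
print("angle",np.arccos(n@nn))
foot=np.array(s["tcp_pos"])-n*.109; print("foot(out)",foot,"rel spot in tool",M.T@(spot-foot)*1000)
p=r.camera("side"); u=proj(p,[foot,spot]); print(u)
x,y=int(u[1][0])-25,int(u[1][1])-40; print(x,y)
save(p,sys.argv[1]+".png",(x,y,60,55),13)
save(p,sys.argv[1]+"w.png",(190,90,120,130),4.5)
t=r.camera("top"); u=proj(t,[foot,spot]); print(u); save(t,sys.argv[1]+"t.png",(165,140,100,90),7)
E
python3 chk.py a1
```

```text
[0.5203 0.0907 0.2114] 0.02541106656543054 [-1.0183  0.3986 -0.2458] 
 [[-0.1804  0.9503  0.2539]
 [ 0.9836  0.1743  0.0464]
 [-0.0001  0.2581 -0.9661]]
angle nan
foot(out) [0.5479 0.0958 0.1061] rel spot in tool [ 0.3044 -1.0313 45.6992]
[[256.0059 186.3913]
 [259.5075 199.392 ]]
234 159
[[212.5804 179.9012]
 [213.0963 179.0801]]chk.py:7: RuntimeWarning: invalid value encountered in arccos
  print("angle",np.arccos(n@nn))
```

View pics/a1.png

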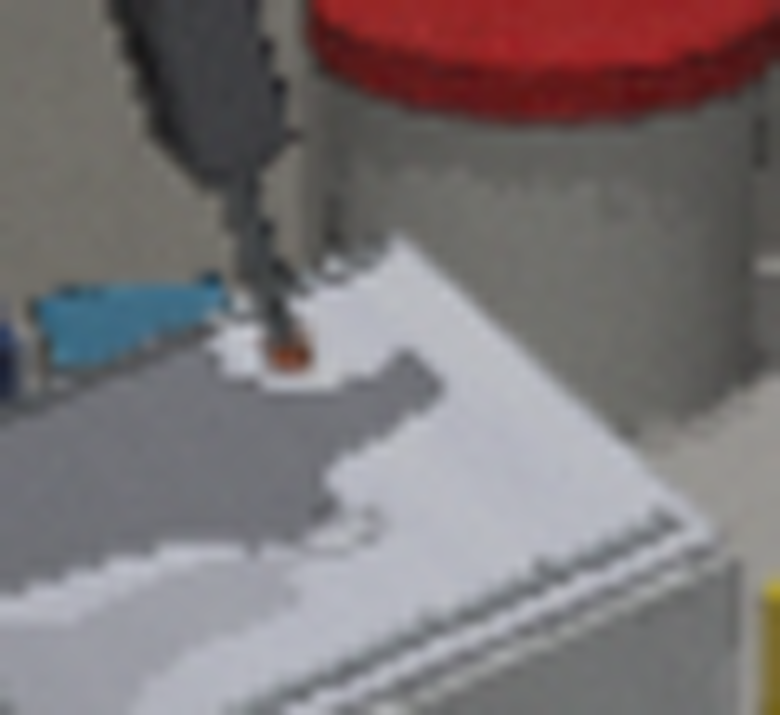

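View pics/a1w.png

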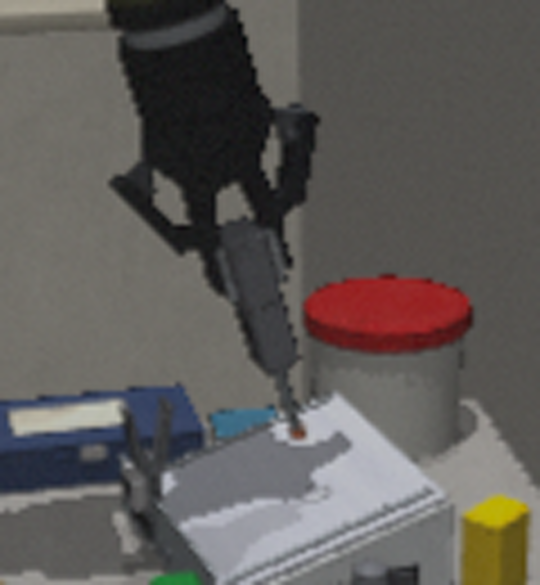

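View pics/a1t.png

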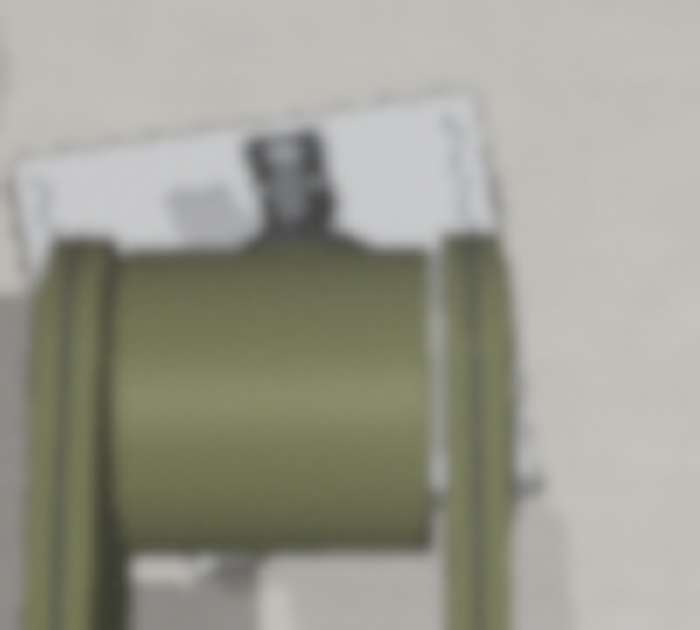

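step_arm(
  commands=[
    [0,0,0,0,0,12,-1],
    [0,0,0,0,0,12,-1],
    [0,0,0,0,0,8,-1],
    [0,0,0,0,0,5,-1],
    [0,0,0,0,0,0,-1],
    [0,0,0,0,0,0,-1],
    [0,0,0,0,0,0,-1],
    [0,0,0,0,0,0,-1],
  ],
)

```text
time_s: 17.6
tcp_pos: [0.5298, 0.0925, 0.1757]
tcp_rot: [1.894, 2.274, 0.298]
force: [-0.3, 0.9, -0.8]
width: 0.0257
```

```bash
python3 chk.py a2 2>/dev/null
```

```text
[0.5298 0.0925 0.1757] 0.025683803346425144 [-0.2565  0.857  -0.808 ] 
 [[-0.1805  0.9502  0.2539]
 [ 0.9836  0.1744  0.0465]
 [-0.0001  0.2582 -0.9661]]
angle nan
foot(out) [0.5575 0.0976 0.0704] rel spot in tool [ 0.2388 -1.1891  8.6704]
[[259.1729 196.8525]
 [259.5075 199.392 ]]
234 159
[[213.0096 178.8818]
 [213.0963 179.0801]]
```

View pics/a2.png

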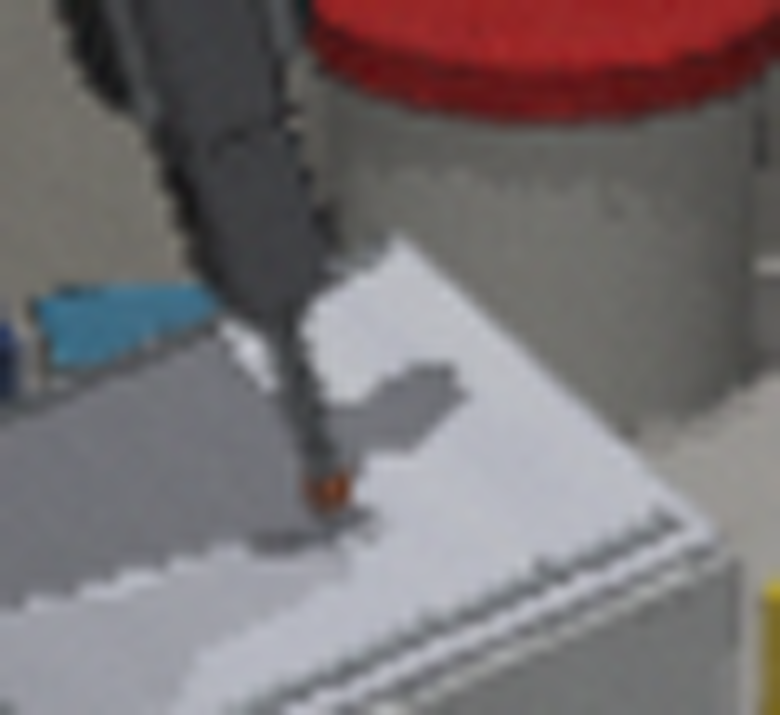

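step_arm(
  commands=[
    [0,0,0,0,1.5,3,-1],
    [0,0,0,0,0,2,-1],
    [0,0,0,0,0,1,-1],
    [0,0,0,0,0,0,-1],
    [0,0,0,0,0,0,-1],
    [0,0,0,0,0,0,-1],
    [0,0,0,0,0,0,-1],
    [0,0,0,0,0,0,-1],
  ],
)

```text
time_s: 18.37
tcp_pos: [0.5324, 0.093, 0.1697]
tcp_rot: [1.895, 2.274, 0.298]
force: [0.1, 0.1, -0.6]
width: 0.0257
```

```bash
cat > f.py <<'E'
from h import *
np.set_printoptions(precision=4,suppress=True)
F=[];Z=[]
for i in range(12):
    s=r.get_state(); M=R.from_rotvec(s["tcp_rot"]).as_matrix(); F.append(-M[:,2]@s["force"]); Z.append(s["tcp_pos"]); r.camera("side")
n=-M[:,2]; foot=np.mean(Z,0)-n*.109; spot=np.array([.5595,.098,.0617])
print("t",s["time_s"],"Fn",np.mean(F),np.std(F)/12**.5,"tcp",np.mean(Z,0),"spot-foot tool mm",M.T@(spot-foot)*1000)
E
python3 f.py
```

```text
t 18.9167 Fn -1.0068028241388671 0.17943123434103894 tcp [0.5324 0.093  0.1696] spot-foot tool mm [-0.0164 -1.0846  2.4071]
```

step_arm(
  commands=[
    [0,0,0,0,0,1.5,-1],
    [0,0,0,0,0,1.5,-1],
    [0,0,0,0,0,1,-1],
    [0,0,0,0,0,0,-1],
    [0,0,0,0,0,0,-1],
    [0,0,0,0,0,0,-1],
    [0,0,0,0,0,0,-1],
    [0,0,0,0,0,0,-1],
  ],
)

```text
time_s: 19.63
tcp_pos: [0.5335, 0.0933, 0.1659]
tcp_rot: [1.895, 2.274, 0.298]
force: [-0.3, -0.3, 0.5]
width: 0.0257
```

```bash
python3 f.py
```

```text
t 20.1833 Fn 0.13729267590589786 0.18571293034023695 tcp [0.5335 0.0932 0.1659] spot-foot tool mm [-0.0038 -1.2172 -1.5349]
```

step_arm(
  commands=[
    [0,0,0,0,0,1.5,-1],
    [0,0,0,0,0,1,-1],
    [0,0,0,0,0,0,-1],
    [0,0,0,0,0,0,-1],
    [0,0,0,0,0,0,-1],
    [0,0,0,0,0,0,-1],
    [0,0,0,0,0,0,-1],
    [0,0,0,0,0,0,-1],
  ],
)

```text
time_s: 20.9
tcp_pos: [0.534, 0.0933, 0.1634]
tcp_rot: [1.895, 2.274, 0.298]
force: [0.3, 0.1, 1.9]
width: 0.0258
```

```bash
python3 f.py; python3 chk.py a3 2>/dev/null
```

```text
t 21.45 Fn 0.9105825448521383 0.16898717230119104 tcp [0.534  0.0933 0.1634] spot-foot tool mm [-0.0077 -1.1386 -4.0844]
[0.534  0.0933 0.1634] 0.02534013893653543 [ 0.034  -0.0599  1.201 ] 
 [[-0.1805  0.9505  0.253 ]
 [ 0.9836  0.1744  0.0464]
 [-0.      0.2572 -0.9664]]
angle nan
foot(out) [0.5616 0.0984 0.058 ] rel spot in tool [ 0.1808 -2.0645 -4.352 ]
[[260.5057 200.3516]
 [259.5075 199.392 ]]
234 159
[[213.0974 178.2653]
 [213.0963 179.0801]]
```

View pics/a3.png

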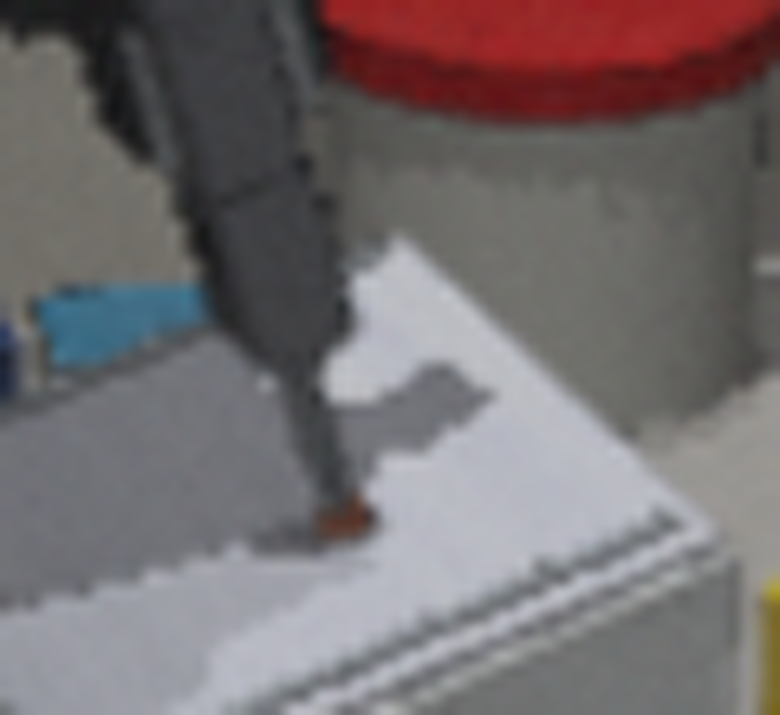

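View pics/a3w.png

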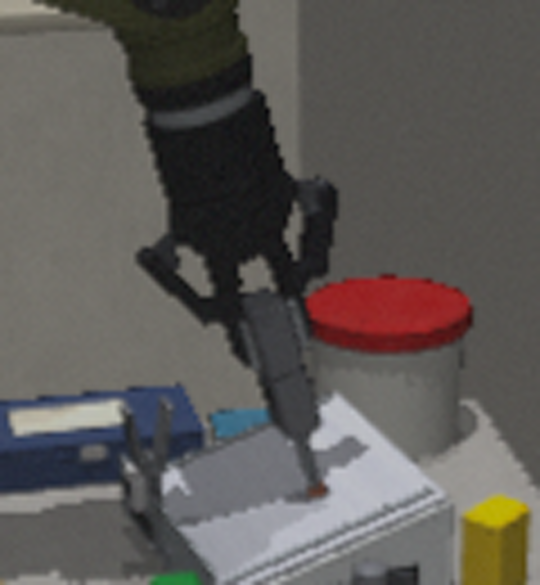

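Run:
```python
from h import *
p=r.camera("side");s=r.get_state();print(s["time_s"],s["dq"].round(4),s["force"].round(2),s["width"])
W=cloud(p).reshape(-1,3)
Q=W[(abs(W[:,0]-.453)<.03)&(abs(W[:,1]-.139)<.02)&(W[:,2]>.1)&(W[:,2]<.14)]
print("clip top",Q[:,2].max(),"x",Q[:,0].min(),Q[:,0].max())
Q=W[(abs(W[:,0]-.527)<.02)&(abs(W[:,1]+.2)<.02)&(W[:,2]>.09)&(W[:,2]<.2)]
print("needle",Q.min(0),Q.max(0))
```

```text
21.65 [ 0.0002 -0.0006  0.0007 -0.0006 -0.0006 -0.0018] [-0.44  0.58  1.22] 0.025440437555671085
clip top 0.11983797855517267 x 0.43545500969513096 0.46836470173714784
needle [ 0.51824221 -0.21344055  0.09001729] [ 0.53604847 -0.19616932  0.16451808]
```

The clip stands upright on the lip at crop px (140,450), the foot sits on the ring at (317,490), and the needle probe hasn't moved. Handing in.

```bash
python3 -c "
from plant import r
print(r.job_done())"
```

```text
the job is handed in; nothing more can be done
None
```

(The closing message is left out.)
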